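Clear the push block off the switch desk and switch on

ROBOT

A 6-joint arm with a two-finger parallel gripper is mounted at the origin on the work surface. World frame = base frame: x ahead of the robot, y to its left, z up, the work surface at z = 0. Lengths are in m, angles in rad, forces in N, time in s.
With the tool pointing down it reaches from about 0.425 to 0.95 m from the base axis. Payload 3.5 kg.
Tool frame: the origin (TCP) lies between the finger pads; the fingertips stand 19 mm ahead of it and the grasp point (between the pads) is the TCP; z points along the fingers, y is the line along which they close (so a half turn about z gives the same grasp; the last joint's range is limited). The gripper opens to 85 mm and grips with 20 to 120 N. Pads are 22 mm wide; open, the fingers measure 114 mm over their backs; the gripper's body (76 mm by 85 mm) begins 54 mm behind the grasp point. The pads swing forward as they close: fully open they stand 13 mm farther back than shut.
Start: joints at [-1.426, 0.286, 1.577, -0, 1.279, -0.15], TCP at [0.196, -0.646, 0.25] pointing down, gripper open.
Joint ranges: [-2.77, 2.77], [-0.9, 2.22], [0.21, 2.48], [-1.53, 4.67], [0.24, 2.81], [-2.84, 2.84]. Speed limits (rad/s): [2.79, 2.79, 3.14, 3.14, 3.14, 3.14].

INTERFACE

Orientations are given as a unit quaternion [x, y, z, w].
In Python, from plant import monitor, eyes, ctrl gives the robot as it stands.
- The arm moves only by the shell command python3 -m handwheel 'ROWS' [FORCE]. ROWS is JSON, a list of rows, each a list of 7 numbers: the shift along the tool's x, y, z in units of 40 cm (1.0 is 40 cm), then the turn, a rotation vector about the tool's x, y, z in units of pi rad (1.0 is pi rad), then the opening, from -1 (shut) to 1 (fully open). A call has 1 to 12 rows; each row is the pose to reach, as a shift and turn from the pose commanded when the call began, along the tool's axes at that moment, turning the shorter way round; what a row does not reach only later rows make up. A row lasts 1/8 s, in which the tool goes at most 62.5 mm and 10.7 degrees, less where a joint would pass 70% of its speed; a pose out of reach is approached as far as the arm can. A call with a number of a shift or a turn outside -1 to 1 is refused whole. A call with a gripper value outside its range is refused whole. The fingers move at their own pace and stop on an object; FORCE is the grip in N (left out, the last holds). Time passes only in rows, so rows that repeat a pose let the fingers close. It gives the time, the measured TCP pose, the force, the opening and the grip force at its end, in the units of the state.
- monitor.get_state(): the state, without advancing time (a new reading comes with each control period).
- eyes.read_camera(name): name is "scene" or "top" or "wrist"; returns the picture (400x640x3 uint8, red, green, blue); there is no depth.
- eyes.camera_params(name): a dict with "K" (3x3 intrinsics, pixels), "k1" (the pictures are not rectified: a ray, as slopes to the right and down, at radius r is drawn at 1 + k1 r^2 times it, then the intrinsics apply), "R" (3x3) and "t" (3): a world point X has camera coordinates R X + t. Camera axes: x right, y down, z forward; pixel columns grow to the right and rows downward; lengths in m; the calibration is good to about 2 mm. A picture is of the moment at which its call begins: read the wrist's pose just before it. camera_params takes no time and is no camera call; for the wrist camera it gives the pose at the moment of the call.
- ctrl.sign_off(): hands the job in; it is judged then, once.
The state is a dict: "time": time; "qpos": joint angles; "dq": joint speeds; "joint_efforts": joint torques, N m; "eef_pos": TCP position; "tcp_rot": TCP orientation; "contact_force": force on the tool from outside, world axes, zero at the start; "wrist_torque": the same for the moment, N m; "opening": opening from 0.0 (shut) to 1.0 (fully open); "finger_force": force on a finger pad.
Only numpy, scipy, OpenCV 4.12 (cv2) and the standard library are available. Lean on these libraries where they do the work, as an engineer would, in place of code of your own. Each camera call takes 0.05 s, during which the arm holds its last target. There are 200 camera calls.

TASK

A wooden push block has been left lying across the machine's sloping switch desk, on top of the rotary switch. Put the block away first: lay it flat and lengthways in the plywood tray, without dropping it, and slide it fully home against the tray's end stop. Then turn the uncovered switch handle clockwise as far as it goes, into its last detent (on), so that it stays there when let go, and leave the other things on the bench where they are.

Things in the scene. Friction and masses are not known exactly. Their poses are not given: they have to be found in the camera images.
- pushblock: The obstacle: dark wooden push block, base 66 x 200 x 18 mm (x, y, z); centred on it an upright grip board 24 mm thick (x), 110 mm long (y), its top 69 mm above the underside. About 0.3 kg, both ends alike. Origin: centre of the underside; y lengthways, z out of its top. It starts across the desk's two cheeks, over the switch, tilted 25 degrees like the panel.
- desk: Switch desk: fixed grey steel box whose panel slopes 25 degrees down to its front (-x). Origin: on the bench under the panel's centre, z up. Panel 190 mm along the slope, 150 mm wide, between two cheeks 12 mm thick that stand 55 mm proud of it and carry the block; 16 mm tabs on the cheeks stop the block from sliding down.
- panel (a point): Centre of the desk's sloping panel, 105 mm above the bench. In the desk's frame the panel's outward normal is (-0.423, 0, 0.906) and up-slope is (0.906, 0, 0.423).
- switch (a joint): Angle (rad) of the switch handle, growing clockwise as seen facing the panel. Detents at 0 (off; nose 60 degrees left of up-slope), 1.05 (test; nose straight up the slope) and 2.09 (on; nose 60 degrees right; a stop just past it). Starts in or near off or test. Between detents a spring resists with up to 0.35 N m and throws the handle to the nearest one.
- switch_top (a point): Centre of the handle's top, on its axis, 43 mm off the panel. The axis is the panel's normal through the panel's centre. The handle is a black bar 80 mm long, 18 mm thick, centred on the axis, standing from 13 to 43 mm off the panel, on a hub 52 mm across and 14 mm high.
- switch_nose (a point): The nose end (with a white line) of the handle's bar, 40 mm from its axis, at the height of its top.
- tray: Parking tray: fixed, shallow, plywood, 270 x 110 mm (x, y). Origin: centre of its underside; x points to the end stop, z up. Floor 6 mm above the bench, side walls 16 mm high, 98 mm apart inside; the -x end is open. The end stop, 28 mm high, has its inner face at x = 115 mm: a block fully home has its origin at x = 15 mm.
- tray_stop (a point): Middle of the foot of the end stop's inner face, on the tray's floor.
- jar: Bystander: glass jar, 54 mm across, 75 mm high, standing. Origin: centre of underside.
- glue: Bystander: white glue bottle, 60 mm across, 170 mm high, standing. Origin: centre of underside.
- chisel: Bystander: chisel with a pale wooden handle, 190 mm long, lying along its x axis. Origin near its middle, underside.
- mallet: Bystander: wooden mallet, 240 mm long, lying. Origin at its underside.
- square: Bystander: try square, 120 mm dark wooden stock and 170 mm steel blade, lying. Origin: underside of the stock's middle.
- offcut: Bystander: wooden offcut 160 x 70 x 30 mm. Origin: centre of underside.
- handplane: Bystander: hand plane 170 x 52 mm, 80 mm high. Origin: centre of underside.
Things that resemble listed ones, but are neither listed nor needed, are in the scene too. What is shaped like the pushblock but red or yellow is not meant.

How it is judged:
By the outcome, as a careful person would: the job done as asked, in the order asked, and still so for the second after the job is handed in, with the robot touching nothing.
It also fails if it takes over 72 s, if anything falls off the work surface, if the arm or the gripper's body presses on something with over 40 N, if the wrist force passes 120 N, or if a joint passes its speed limit or range.

## Working session

There is one attempt and no reset: what is moved stays moved. The work goes in short steps, Python scripts to look and compute and a shell command to move; the robot and the scene stay as the last step left them, time stands still between calls to the robot, and variables do not carry over. Pictures are saved under pics/ and viewed, at most 10 in all, crops included, and the job is handed in when it is done.

```bash
ls; mkdir -p pics; python3 - <<'E'
from plant import monitor, eyes
import cv2
print(monitor.get_state())
for n in ("scene","top"):
    im=eyes.read_camera(n); p=eyes.camera_params(n); print(n,p)
    cv2.imwrite(f"pics/{n}0.png",im[:,:,::-1])
E
```

```text
pics
{'time': 0.0, 'qpos': array([-1.42603060e+00,  2.87199661e-01,  1.57815808e+00, -6.99368631e-06,
        1.27859511e+00, -1.50006710e-01]), 'dq': array([ 0.00067072,  0.00048714,  0.00074586, -0.0022237 , -0.0018957 ,
       -0.00058513]), 'joint_efforts': array([-4.05894398e-04, -4.05981624e+01, -2.92628825e+01, -1.49699686e-04,
        5.82716981e-03,  7.15258039e-06]), 'eef_pos': array([ 0.19603682, -0.64527498,  0.2489347 ]), 'tcp_rot': array([ 9.89157461e-01,  1.46854092e-01, -2.54990498e-07, -1.18010056e-03]), 'contact_force': array([ 0.73137705, -0.00789944, -0.17197674]), 'wrist_torque': array([-0.01007262,  0.00836891,  0.02556631]), 'finger_force': 0.0, 'opening': 0.9984722484815372}
scene {'K': array([[434.12083989,   0.        , 319.88048343],
       [  0.        , 434.12083989, 201.60857483],
       [  0.        ,   0.        ,   1.        ]]), 'k1': -0.1035195348171876, 'R': array([[-0.78825567,  0.61534058,  0.00299447],
       [ 0.47042966,  0.60574646, -0.64169086],
       [-0.39667232, -0.50440777, -0.76695754]]), 't': array([ 0.50283928, -0.13024875,  1.73477967])}
top {'K': array([[425.78129173,   0.        , 324.35819561],
       [  0.        , 425.78129173, 196.94992362],
       [  0.        ,   0.        ,   1.        ]]), 'k1': -0.03319126694871503, 'R': array([[-6.71858363e-04, -9.99986382e-01, -5.17533675e-03],
       [-9.80606719e-01,  1.67310755e-03, -1.95978734e-01],
       [ 1.95984724e-01,  4.94330004e-03, -9.80594489e-01]]), 't': array([-0.06578435,  0.56709794,  1.33511443])}
```

View pics/scene0.png

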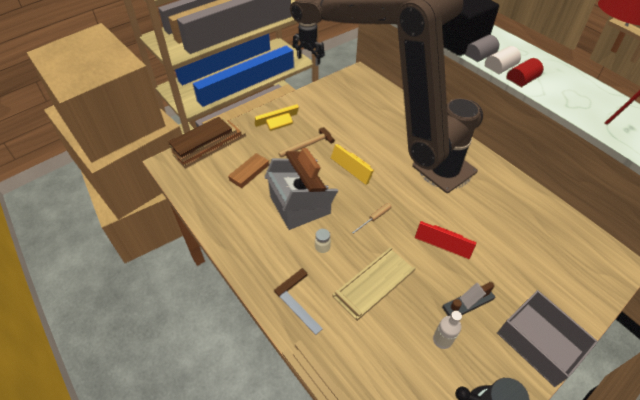

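View pics/top0.png

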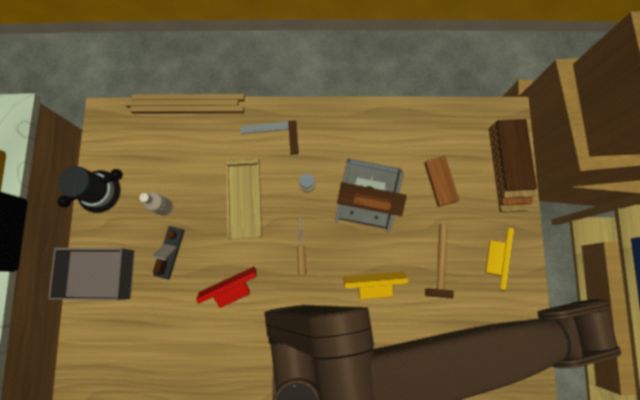

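Scene and top views: the pushblock lies across the desk at about top (371,198), and the tray is at about (244,200). The jar (307,182) and chisel (302,245) stand between them. I'll zoom in and write the ray helpers.

```bash
cat > h.py <<'E'
import numpy as np, cv2
from plant import monitor, eyes
from scipy.spatial.transform import Rotation as Ro
def ray(p,uv):
    K,k1=p["K"],p["k1"]
    d=cv2.undistortPoints(np.array([[uv]],float),K,np.array([k1,0,0,0,0.]))[0,0]
    R,t=p["R"],p["t"]; v=R.T@np.array([d[0],d[1],1]); return -R.T@t, v
def onz(p,uv,z):
    o,v=ray(p,uv); return o+v*(z-o[2])/v[2]
def onplane(p,uv,c,n):
    o,v=ray(p,uv); return o+v*(np.dot(n,c-o)/np.dot(n,v))
def tri(p1,u1,p2,u2):
    a,v=ray(p1,u1); b,w=ray(p2,u2)
    s=np.linalg.lstsq(np.c_[v,-w],b-a,rcond=None)[0]; x,y=a+s[0]*v,b+s[1]*w
    return (x+y)/2,np.linalg.norm(x-y)
def proj(p,X):
    c=p["R"]@np.asarray(X,float)+p["t"]; s=c[:2]/c[2]; s=s*(1+p["k1"]*(s@s)); return p["K"][:2,:2]@s+p["K"][:2,2]
def crop(im,x0,y0,x1,y1,f,name):
    cv2.imwrite(name,cv2.resize(im[y0:y1,x0:x1,::-1],None,fx=f,fy=f,interpolation=cv2.INTER_CUBIC))
E
python3 - <<'E'
from h import *
im=cv2.imread("pics/top0.png")[:,:,::-1]; crop(im,215,145,415,245,4,"pics/top_c.png")
im=cv2.imread("pics/scene0.png")[:,:,::-1]; crop(im,250,140,420,320,3.3,"pics/sc_c.png")
E
```

```text
(no output)
```

View pics/top_c.png

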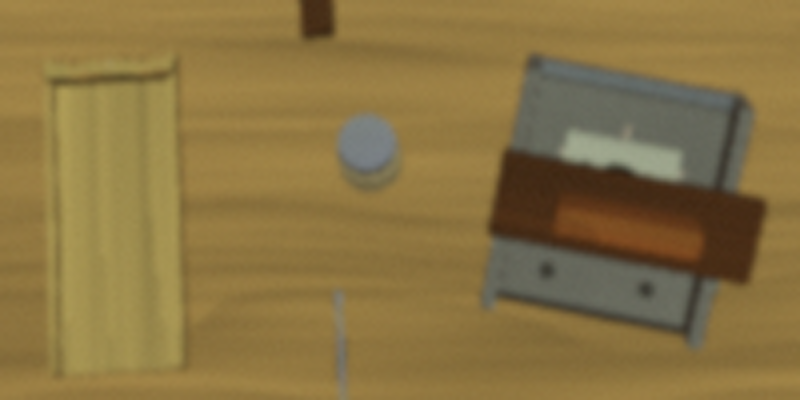

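View pics/sc_c.png

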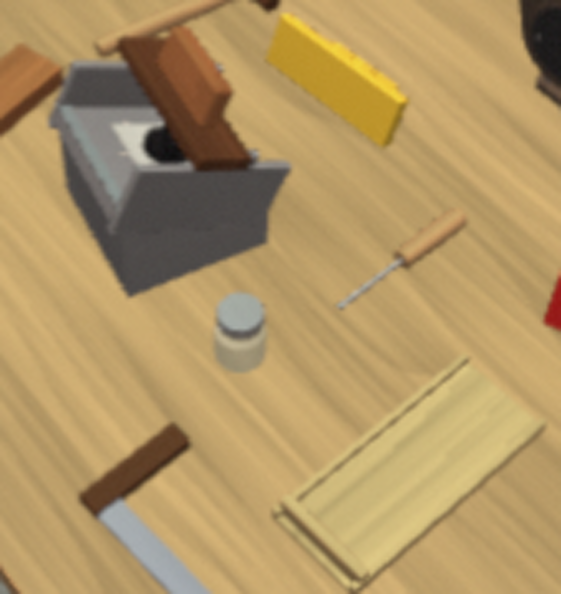

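The top crop shows the tray's stop at its far (+x) end, with its corners at crop (45,62) to (185,370). The desk is yawed about -11°, with cheek corners at (530,57), (748,100), (485,305) and (700,347). The block's base lies at (505,150)–(765,200)–(747,283)–(490,235). The scene crop confirms this, and the handle is hidden under the block.

```bash
python3 - <<'E'
from h import *
np.set_printoptions(precision=4,suppress=True)
pt,ps=eyes.camera_params("top"),eyes.camera_params("scene")
T=lambda u,v:((u+.5)/4-.5+215,(v+.5)/4-.5+145)
S=lambda u,v:((u+.5)/3.3-.5+250,(v+.5)/3.3-.5+140)
print("cheek corners tri")
for a,b in [((535,60),(118,226)),((745,100),(66,70)),((486,305),(287,168))]: print(tri(pt,T(*a),ps,S(*b)))
# fixed point desk
c=np.array([0.65,-.1,.105]); yaw=np.radians(-11)
for _ in range(20):
    n=np.array([-.423*np.cos(yaw),-.423*np.sin(yaw),.906])
    P=[onplane(pt,T(*q),c+.055*n,n) for q in [(530,57),(748,100),(485,305),(700,347)]]
    m=np.mean(P,0)-.055*n; c[:2]=m[:2]
    d=(P[0]-P[1]+P[2]-P[3]); yaw=np.arctan2(-d[0],d[1])
print("desk",c,np.degrees(yaw)); print([np.linalg.norm(P[i]-P[j]) for i,j in((0,1),(2,3),(0,2),(1,3))])
B=[onplane(pt,T(*q),c+.073*n,n) for q in [(505,150),(765,200),(747,283),(490,235)]]
m=np.mean(B,0); d=B[0]-B[1]+B[3]-B[2]; print("block top base centre",m,"yaw",np.degrees(np.arctan2(-d[0],d[1])),[np.linalg.norm(B[i]-B[j]) for i,j in((0,1),(3,2),(0,3),(1,2))])
ex=np.array([.906*np.cos(yaw),.906*np.sin(yaw),.423])
print("block upslope offset",(m-c)@ex, "lateral",(m-c)@np.array([-np.sin(yaw),np.cos(yaw),0]))
print("tray")
for z,q in [(.016,(50,80)),(.016,(180,72)),(.016,(55,376)),(.016,(185,370)),(.034,(45,63)),(.034,(178,55))]: print(onz(pt,T(*q),z),q)
print("tray tri");
for a,b in [((45,63),(278,515)),((178,55),(360,585)),((185,370),(468,358))]: print(tri(pt,T(*a),ps,S(*b)))
print("jar top",onz(pt,T(368,143),.075))
E
```

```text
cheek corners tri
(array([ 0.6735, -0.1424,  0.1227]), np.float64(0.0010826600342479396))
(array([ 0.6239, -0.2967,  0.1918]), np.float64(0.003791574738223217))
(array([ 0.4813, -0.1042,  0.1109]), np.float64(0.0028264036966316815))
desk [ 0.5736 -0.2051  0.105 ] -11.461165752832352
[np.float64(0.16494695257337197), np.float64(0.16859890733245206), np.float64(0.19622277538208968), np.float64(0.19505471372794983)]
block top base centre [ 0.5381 -0.2072  0.1695] yaw -11.102320512168045 [np.float64(0.19624286840644228), np.float64(0.19617456961718624), np.float64(0.06647188361889902), np.float64(0.06500487251113257)]
block upslope offset -0.0038753827471205635 lateral -0.009118824435227912
tray
[0.6885 0.2667 0.016 ] (50, 80)
[0.6952 0.1553 0.016 ] (180, 72)
[0.4349 0.2514 0.016 ] (55, 376)
[0.4399 0.1437 0.016 ] (185, 370)
[0.6984 0.2673 0.034 ] (45, 63)
[0.705  0.1545 0.034 ] (178, 55)
tray tri
(array([0.7106, 0.2249, 0.0907]), np.float64(0.08090778667637274))
(array([ 0.7013,  0.2081, -0.0511]), np.float64(0.09801219195995269))
(array([0.4405, 0.145 , 0.0087]), np.float64(0.0004283478740400985))
jar top [ 0.6182 -0.009   0.075 ]
```

```bash
cat >> h.py <<'E'
def rel(pos,R,verbose=True):
    s=monitor.get_state(); R0=Ro.from_quat(s["tcp_rot"])
    d=R0.inv().apply(np.asarray(pos)-s["eef_pos"])/.4; w=(R0.inv()*R).as_rotvec()/np.pi
    print("rel",np.round(d,4),np.round(w,4),"t",round(s["time"],2),"q",np.round(s["qpos"],2),"F",np.round(s["contact_force"],1),"open",round(s["opening"],3),"ff",round(s["finger_force"],1))
    return d,w
yaw=np.radians(-11.3)
n=np.array([-.4226*np.cos(yaw),-.4226*np.sin(yaw),.9063]); ex=np.array([.9063*np.cos(yaw),.9063*np.sin(yaw),.4226]); ey=np.cross(n,ex)
Rd=Ro.from_matrix(np.c_[ey,ex,-n])
C=np.array([.5736,-.2051,.105]); M=np.array([.5381,-.2072,.1695])
np.set_printoptions(precision=4,suppress=True)
E
python3 -c "
from h import *
rel(M+.105*n,Rd); print(M+.105*n)"
```

```text
rel [ 1.0387 -0.8521 -0.0369] [-0.1256  0.0744 -0.3378] t 0.1 q [-1.43  0.29  1.58 -0.    1.28 -0.15] F [ 0.1  0.9 -0.9] open 0.999 ff 0.0
[ 0.4946 -0.1985  0.2647]
```

```bash
python3 -m handwheel '[[0.8,-0.66,-0.07,-0.125,0.074,-0.338,1],[0.8,-0.66,-0.07,-0.125,0.074,-0.338,1],[0.8,-0.66,-0.07,-0.125,0.074,-0.338,1],[0.8,-0.66,-0.07,-0.125,0.074,-0.338,1],[0.8,-0.66,-0.07,-0.125,0.074,-0.338,1],[0.8,-0.66,-0.07,-0.125,0.074,-0.338,1],[0.8,-0.66,-0.07,-0.125,0.074,-0.338,1],[0.8,-0.66,-0.07,-0.125,0.074,-0.338,1],[0.8,-0.66,-0.07,-0.125,0.074,-0.338,1]]' 60
python3 -c "
from h import *
rel(M+.105*n,Rd)"
```

```text
time: 1.23
eef_pos: [0.4255, -0.3004, 0.2781]
tcp_rot: [0.755, 0.62, 0.136, 0.167]
contact_force: [-0.6, -0.0, 0.7]
opening: 1.0
finger_force: 0.0
rel [0.2837 0.0947 0.0801] [-0.0006  0.0006  0.0004] t 1.23 q [-0.94 -0.28  2.13  0.35  0.99 -0.89] F [-0.6 -0.   0.7] open 1.0 ff 0.0
```

```bash
python3 -m handwheel '[[0.284,0.095,0.08,0,0,0,1],[0.284,0.095,0.08,0,0,0,1],[0.284,0.095,0.08,0,0,0,1],[0.284,0.095,0.08,0,0,0,1]]'
python3 - <<'E'
from h import *
rel(M+.025*n,Rd)
p=eyes.camera_params("wrist"); im=eyes.read_camera("wrist"); cv2.imwrite("pics/w1.png",im[:,:,::-1])
for a in (-.055,.055):
  for b in (-.012,.012): print("board top corner pred",proj(p,M+.051*n+a*ey+b*ex))
for a in (-.1,.1):
  for b in (-.033,.033): print("base corner pred",proj(p,M+a*ey+b*ex))
E
```

```text
time: 1.72
eef_pos: [0.4947, -0.1992, 0.2648]
tcp_rot: [0.755, 0.619, 0.136, 0.167]
contact_force: [0.2, 0.1, 0.5]
opening: 1.001
finger_force: 0.0
rel [ 0.0021 -0.0003  0.2   ] [-0.0007  0.0008  0.0002] t 1.73 q [-0.65 -0.26  2.14  0.24  0.88 -0.58] F [0.2 0.1 0.5] open 1.001 ff 0.0
board top corner pred [299.8848 320.6137]
board top corner pred [340.7867 320.6891]
board top corner pred [296.1388 129.9006]
board top corner pred [344.2147 129.9235]
base corner pred [277.5879 330.9722]
base corner pred [364.0076 331.1332]
base corner pred [266.5908  48.7574]
base corner pred [374.7966  48.7507]
```

View pics/w1.png

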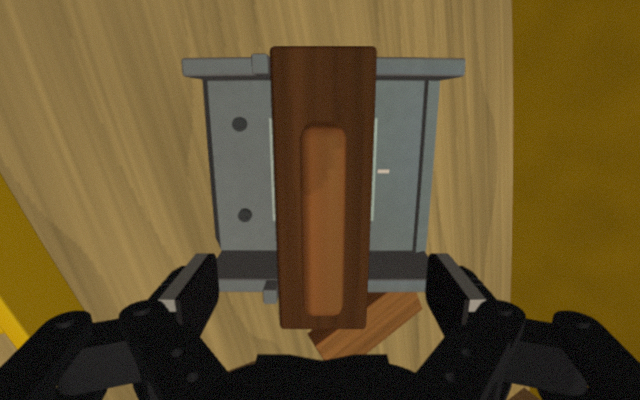

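The wrist view shows the block's base end edge at (271–376, 46) and the board at (301–346, 124) to (302–342, 317). That is within about 1.5 mm of the prediction. I'll descend and grip.

```bash
python3 -m handwheel '[[0.005,0.004,0.1,0,0,0,1],[0.005,0.004,0.17,0,0,0,1],[0.005,0.004,0.2,0,0,0,1],[0.005,0.004,0.2,0,0,0,1],[0.005,0.004,0.2,0,0,0,-1],[0.005,0.004,0.2,0,0,0,-1],[0.005,0.004,0.2,0,0,0,-1],[0.005,0.004,0.2,0,0,0,-1],[0.005,0.004,0.2,0,0,0,-1],[0.005,0.004,0.2,0,0,0,-1]]' 70
python3 -c "
from h import *
rel(M+.125*n,Rd)"
```

```text
time: 3.02
eef_pos: [0.5295, -0.2032, 0.1938]
tcp_rot: [0.755, 0.62, 0.136, 0.167]
contact_force: [-5.1, 2.1, 4.5]
opening: 0.269
finger_force: 69.7
rel [-0.0059 -0.0053 -0.2476] [-0.0006  0.0006  0.0006] t 3.02 q [-0.62 -0.09  2.13  0.26  0.71 -0.59] F [-5.1  2.1  4.5] open 0.269 ff 69.7
```

```bash
cat >> h.py <<'E'
TC=np.array([.569,.204,0]); ty=np.radians(3.0); tx=np.array([np.cos(ty),np.sin(ty),0]); tn=np.array([-np.sin(ty),np.cos(ty),0])
Rt=Ro.from_matrix(np.c_[-tx,tn,[0,0,-1]])
E
python3 -m handwheel '[[0,0,-0.05,0,0,0,-1],[0,0,-0.12,0,0,0,-1],[0,0,-0.2,0,0,0,-1],[0,0,-0.27,0,0,0,-1],[0,0,-0.27,0,0,0,-1]]'
python3 -c "
from h import *
rel(TC-.02*tx+[0,0,.30],Rt)"
```

```text
time: 3.65
eef_pos: [0.4852, -0.1944, 0.2926]
tcp_rot: [0.755, 0.619, 0.136, 0.169]
contact_force: [-0.1, 1.1, -2.9]
opening: 0.274
finger_force: 69.9
rel [ 1.0053 -0.0249 -0.0362] [ 0.0972  0.1273 -0.5687] t 3.65 q [-0.66 -0.31  2.13  0.23  0.94 -0.57] F [-0.1  1.1 -2.9] open 0.274 ff 69.9
```

```bash
python3 -m handwheel '[[1,-0.025,-0.036,0.097,0.127,-0.569,-1],[1,-0.025,-0.036,0.097,0.127,-0.569,-1],[1,-0.025,-0.036,0.097,0.127,-0.569,-1],[1,-0.025,-0.036,0.097,0.127,-0.569,-1],[1,-0.025,-0.036,0.097,0.127,-0.569,-1],[1,-0.025,-0.036,0.097,0.127,-0.569,-1],[1,-0.025,-0.036,0.097,0.127,-0.569,-1],[1,-0.025,-0.036,0.097,0.127,-0.569,-1],[1,-0.025,-0.036,0.097,0.127,-0.569,-1],[1,-0.025,-0.036,0.097,0.127,-0.569,-1],[1,-0.025,-0.036,0.097,0.127,-0.569,-1],[1,-0.025,-0.036,0.097,0.127,-0.569,-1]]'
python3 - <<'E'
from h import *
rel(TC-.02*tx+[0,0,.15],Rt)
p=eyes.camera_params("wrist"); im=eyes.read_camera("wrist"); cv2.imwrite("pics/w2.png",im[:,:,::-1])
im=eyes.read_camera("top"); crop(im,180,120,340,270,4,"pics/t2.png")
E
```

```text
time: 5.15
eef_pos: [0.5482, 0.2011, 0.2973]
tcp_rot: [-0.026, 1.0, 0.001, -0.002]
contact_force: [0.2, -0.5, -3.2]
opening: 0.271
finger_force: 69.9
rel [-0.0036  0.0038  0.3684] [ 0.0006 -0.001  -0.0004] t 5.15 q [ 0.18  0.05  1.75  0.    1.34 -1.45] F [ 0.2 -0.5 -3.2] open 0.271 ff 69.9
```

View pics/w2.png

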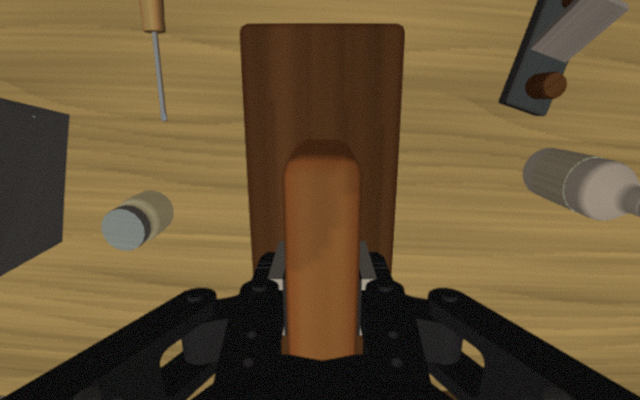

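The wrist view shows the block held straight, with its base edges at columns 241–404, symmetric about the tool and hiding the tray. I'll lower it towards the tray floor.

```bash
python3 -m handwheel '[[-0.003,0.004,0.15,0,0,0,-1],[-0.003,0.004,0.3,0,0,0,-1],[-0.003,0.004,0.4,0,0,0,-1],[-0.003,0.004,0.48,0,0,0,-1],[-0.003,0.004,0.54,0,0,0,-1],[-0.003,0.004,0.58,0,0,0,-1],[-0.003,0.004,0.595,0,0,0,-1],[-0.003,0.004,0.6,0,0,0,-1],[-0.003,0.004,0.6,0,0,0,-1]]'
python3 - <<'E'
from h import *
rel(TC-.02*tx+[0,0,.049],Rt)
im=eyes.read_camera("top"); crop(im,200,130,340,250,5,"pics/t3.png")
E
```

```text
time: 6.38
eef_pos: [0.5501, 0.2032, 0.0601]
tcp_rot: [-0.027, 1.0, 0.001, 0.0]
contact_force: [0.8, 0.3, -3.4]
opening: 0.273
finger_force: 70.0
rel [ 0.0027 -0.0006  0.0278] [0.0006 0.0002 0.0002] t 6.38 q [ 0.18  0.32  1.92  0.    0.9  -1.45] F [ 0.8  0.3 -3.4] open 0.273 ff 70.0
```

View pics/t3.png

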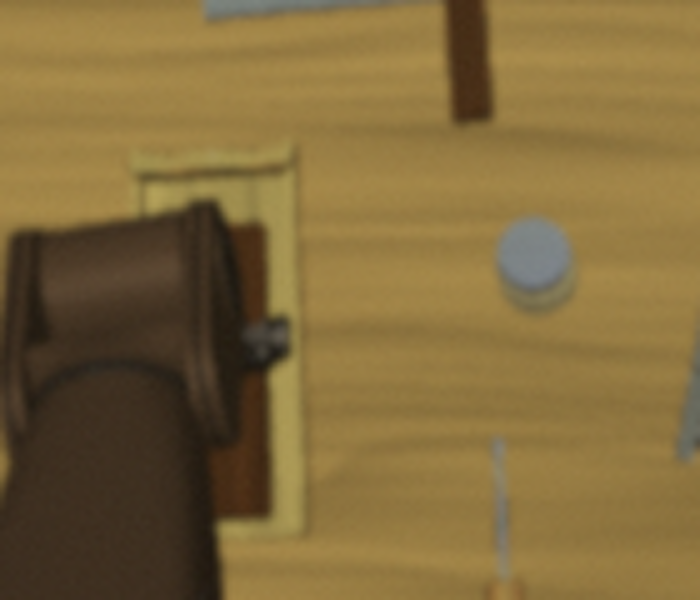

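The top view shows the block over the tray, parallel to it, with about 30 mm to go to the stop. Its right edge is at x≈268 and the tray's is at ≈300. Now I'll lower in small steps until contact.

```bash
python3 -m handwheel '[[0,0,0.01,0,0,0,-1],[0,0,0.02,0,0,0,-1],[0,0,0.024,0,0,0,-1],[0,0,0.024,0,0,0,-1]]'; for i in 1 2; do echo; done; python3 -m handwheel '[[0,0,0.004,0,0,0,-1],[0,0,0.004,0,0,0,-1]]'; python3 -m handwheel '[[0,0,0.003,0,0,0,-1],[0,0,0.003,0,0,0,-1]]'
```

```text
time: 6.92
eef_pos: [0.5492, 0.2031, 0.0492]
tcp_rot: [-0.027, 1.0, 0.001, -0.001]
contact_force: [0.5, 0.4, -4.6]
opening: 0.271
finger_force: 70.0


time: 7.18
eef_pos: [0.5497, 0.2032, 0.0486]
tcp_rot: [-0.027, 1.0, 0.001, -0.0]
contact_force: [-2.4, 0.3, 0.6]
opening: 0.272
finger_force: 70.4
time: 7.42
eef_pos: [0.5497, 0.2033, 0.0485]
tcp_rot: [-0.027, 1.0, 0.001, -0.001]
contact_force: [-5.3, -0.7, 7.7]
opening: 0.273
finger_force: 71.6
```

```bash
python3 -m handwheel '[[-0.02,0,-0.003,0,0,0,-1],[-0.04,0,-0.003,0,0,0,-1],[-0.06,0,-0.003,0,0,0,-1],[-0.075,0,-0.003,0,0,0,-1],[-0.075,0,-0.003,0,0,0,-1]]'; python3 -m handwheel '[[-0.005,0,0,0,0,0,-1],[-0.005,0,0,0,0,0,-1]]';python3 -m handwheel '[[-0.005,0,0,0,0,0,-1],[-0.005,0,0,0,0,0,-1]]'
```

```text
time: 8.05
eef_pos: [0.5809, 0.2048, 0.0486]
tcp_rot: [-0.027, 1.0, 0.001, 0.001]
contact_force: [-0.6, 0.5, 3.0]
opening: 0.271
finger_force: 71.0
time: 8.3
eef_pos: [0.5814, 0.2049, 0.0485]
tcp_rot: [-0.027, 1.0, 0.001, -0.001]
contact_force: [-4.6, -0.6, 7.0]
opening: 0.278
finger_force: 71.3
time: 8.55
eef_pos: [0.5832, 0.205, 0.0485]
tcp_rot: [-0.027, 1.0, 0.001, -0.001]
contact_force: [-4.2, 0.3, 7.5]
opening: 0.271
finger_force: 71.2
```

```bash
for i in 1; do :; done; python3 -m handwheel '[[-0.006,0,0,0,0,0,-1],[-0.006,0,0,0,0,0,-1]]'|grep -E "eef|contact";python3 -m handwheel '[[-0.006,0,0,0,0,0,-1],[-0.006,0,0,0,0,0,-1]]'|grep -E "eef|contact";python3 -m handwheel '[[-0.006,0,0,0,0,0,-1],[-0.006,0,0,0,0,0,-1]]'|grep -E "eef|contact"
```

```text
eef_pos: [0.5857, 0.2052, 0.0486]
contact_force: [-5.5, 0.6, 6.3]
eef_pos: [0.5881, 0.2053, 0.0485]
contact_force: [-5.0, 0.4, 6.2]
eef_pos: [0.5892, 0.2054, 0.0485]
contact_force: [-9.7, -0.9, 10.1]
```

```bash
python3 -m handwheel '[[-0.006,0,0,0,0,0,-1],[-0.006,0,0,0,0,0,-1]]'|grep -E "eef|contact";python3 -m handwheel '[[-0.006,0,0,0,0,0,-1],[-0.006,0,0,0,0,0,-1]]'|grep -E "eef|contact"
```

```text
eef_pos: [0.5893, 0.2053, 0.0485]
contact_force: [-16.7, -2.2, 15.9]
eef_pos: [0.5894, 0.2053, 0.0484]
contact_force: [-23.0, -4.1, 20.8]
```

```bash
python3 -m handwheel '[[0,0,0,0,0,0,0.3],[0,0,0,0,0,0,0.3],[0,0,0,0,0,0,0.3],[0,0,0,0,0,0,0.3],[0,0,-0.05,0,0,0,0.3],[0,0,-0.15,0,0,0,0.3],[0,0,-0.3,0,0,0,0.3],[0,0,-0.45,0,0,0,0.3],[0,0,-0.6,0,0,0,0.3],[0,0,-0.6,0,0,0,0.3]]'
python3 - <<'E'
from h import *
T=C+.15*n
for k in (0,1): print(k); rel(T+[0,0,.06],Rd)
im=eyes.read_camera("wrist"); a=cv2.resize(im,(400,250)); b=eyes.read_camera("top")[130:255,200:400]
cv2.imwrite("pics/m4.png",np.vstack([cv2.resize(b,(800,500),interpolation=cv2.INTER_CUBIC)])[:,:,::-1])
E
```

```text
time: 11.05
eef_pos: [0.5985, 0.2057, 0.298]
tcp_rot: [-0.027, 1.0, 0.002, 0.008]
contact_force: [0.3, -0.2, -0.9]
opening: 0.65
finger_force: 0.0
0
rel [ 0.2704 -0.983  -0.015 ] [-0.0928 -0.1239  0.5695] t 11.05 q [ 0.17  0.15  1.64  0.    1.33 -1.45] F [ 0.3 -0.2 -0.9] open 0.65 ff 0.0
1
rel [ 0.2704 -0.983  -0.015 ] [-0.0928 -0.1239  0.5695] t 11.05 q [ 0.17  0.15  1.64  0.    1.33 -1.45] F [ 0.3 -0.2 -0.9] open 0.65 ff 0.0
```

View pics/m4.png

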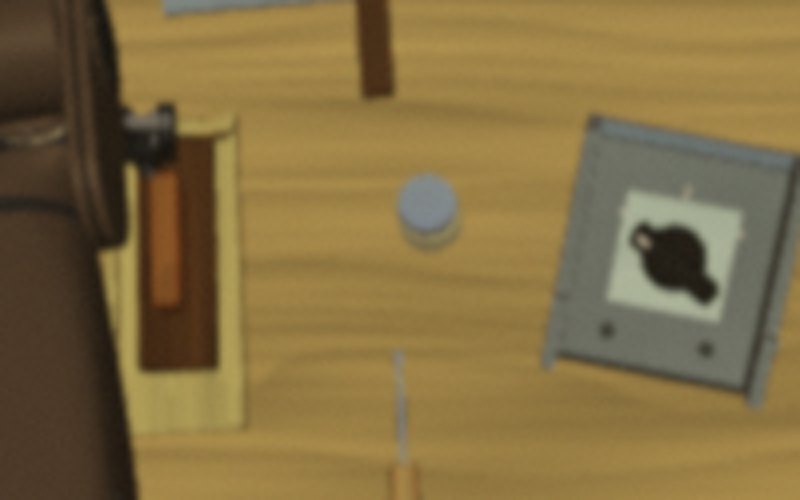

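The top view shows the block home against the stop and inside the walls. The handle is uncovered, with its white nose at (645,240), upper left, so it is at "off". I'll move above the switch with the tool aligned to the bar.

```bash
python3 - <<'E'
from h import *
R=Rd*Ro.from_euler("z",30,degrees=True)
rel(C+.15*n,R)
p=eyes.camera_params("top"); g=lambda u,v:((u+.5)/4-.5+200,(v+.5)/4-.5+130)
a,b=[onplane(p,g(*q),C+.043*n,n) for q in ((637,230),(712,302))]
d=a-b; print("len",np.linalg.norm(d),"angle left of upslope",np.degrees(np.arctan2(d@ey,d@ex)),"centre off",((a+b)/2-C)@ex,((a+b)/2-C)@ey)
E
```

```text
rel [ 0.2639 -0.9824  0.1203] [-0.1391 -0.1068  0.7318] t 11.15 q [ 0.17  0.16  1.65  0.    1.33 -1.45] F [ 0.  -0.3 -0.7] open 0.647 ff 0.0
len 0.08053419916239196 angle left of upslope 56.64747793363989 centre off -0.004101194215611583 -0.0005377703943205657
```

```bash
python3 -m handwheel '[[0.264,-0.982,0.1,-0.139,-0.107,0.732,0.5],[0.264,-0.982,0.1,-0.139,-0.107,0.732,0.5],[0.264,-0.982,0.1,-0.139,-0.107,0.732,0.5],[0.264,-0.982,0.1,-0.139,-0.107,0.732,0.5],[0.264,-0.982,0.1,-0.139,-0.107,0.732,0.5],[0.264,-0.982,0.1,-0.139,-0.107,0.732,0.5],[0.264,-0.982,0.1,-0.139,-0.107,0.732,0.5],[0.264,-0.982,0.1,-0.139,-0.107,0.732,0.5],[0.264,-0.982,0.1,-0.139,-0.107,0.732,0.5],[0.264,-0.982,0.1,-0.139,-0.107,0.732,0.5],[0.264,-0.982,0.1,-0.139,-0.107,0.732,0.5],[0.264,-0.982,0.1,-0.139,-0.107,0.732,0.5]]'
python3 -c "
from h import *
rel(C+.14*n,Rd*Ro.from_euler('z',30,degrees=True))"
```

```text
time: 12.65
eef_pos: [0.5098, -0.192, 0.2447]
tcp_rot: [0.868, 0.451, 0.169, 0.121]
contact_force: [-0.1, -0.7, -0.2]
opening: 0.749
finger_force: 0.0
rel [-0.0012  0.0013  0.0353] [-0.0084 -0.0039  0.0332] t 12.65 q [-0.63 -0.2   2.13  0.26  0.86 -0.15] F [-0.1 -0.7 -0.2] open 0.749 ff 0.0
```

```bash
python3 -m handwheel '[[-0.001,0.001,0.035,-0.008,-0.004,0.033,0.5],[-0.001,0.001,0.035,-0.008,-0.004,0.033,0.5],[-0.001,0.001,0.035,-0.008,-0.004,0.033,0.5]]'
python3 - <<'E'
from h import *
rel(C+.038*n,Rd*Ro.from_euler("z",30,degrees=True))
p=eyes.camera_params("wrist"); im=eyes.read_camera("wrist"); cv2.imwrite("pics/w5.png",im[:,:,::-1])
print("axis top pred",proj(p,C+.043*n)); a=np.radians(60); d=np.cos(a)*ex+np.sin(a)*ey
print("ends pred",proj(p,C+.043*n+.04*d),proj(p,C+.043*n-.04*d))
E
```

```text
time: 13.02
eef_pos: [0.5163, -0.1937, 0.2337]
tcp_rot: [0.888, 0.407, 0.176, 0.127]
contact_force: [-0.0, 0.1, 0.1]
opening: 0.75
finger_force: 0.0
rel [-0.0018 -0.0033  0.2584] [-0.0001 -0.0002  0.0029] t 13.03 q [-0.62 -0.18  2.13  0.24  0.8  -0.04] F [-0.   0.1  0.1] open 0.75 ff 0.0
axis top pred [320.1794 211.1234]
ends pred [320.659  150.8469] [319.7467 266.0157]
```

View pics/w5.png

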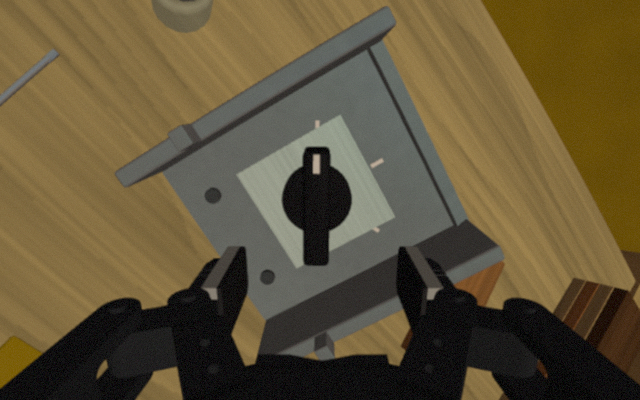

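The wrist view shows the bar from (316,148) to (316,265), aligned with the tool's x and about 3 mm to the -y side. I'll correct that, descend and grip.

```bash
python3 -m handwheel '[[0.001,-0.011,0.08,0,0,0.002,0.5],[0.001,-0.011,0.17,0,0,0.002,0.5],[0.001,-0.011,0.23,0,0,0.002,0.5],[0.001,-0.011,0.258,0,0,0.002,0.5],[0.001,-0.011,0.258,0,0,0.002,0.5],[0.001,-0.011,0.258,0,0,0.002,-1],[0.001,-0.011,0.258,0,0,0.002,-1],[0.001,-0.011,0.258,0,0,0.002,-1],[0.001,-0.011,0.258,0,0,0.002,-1],[0.001,-0.011,0.258,0,0,0.002,-1],[0.001,-0.011,0.258,0,0,0.002,-1]]' 60
python3 -c "
from h import *
rel(C+.038*n,Rd*Ro.from_euler('z',150,degrees=True))
print(monitor.get_state()['wrist_torque'])"
```

```text
time: 14.45
eef_pos: [0.5564, -0.199, 0.1404]
tcp_rot: [0.889, 0.404, 0.176, 0.126]
contact_force: [-7.1, 3.4, 5.2]
opening: 0.198
finger_force: 59.3
rel [-0.004   0.0062  0.0044] [-0.0003 -0.0003  0.6673] t 14.45 q [-0.58  0.04  2.11  0.29  0.59 -0.07] F [-7.1  3.4  5.2] open 0.198 ff 59.3
[0.3109 0.7269 0.0692]
```

```bash
python3 -m handwheel '[[0,0,0,0,0,0.05,-1],[0,0,0,0,0,0.1,-1],[0,0,0,0,0,0.15,-1],[0,0,0,0,0,0.2,-1],[0,0,0,0,0,0.25,-1],[0,0,0,0,0,0.3,-1],[0,0,0,0,0,0.335,-1],[0,0,0,0,0,0.335,-1]]' 80
python3 -c "
from h import *
rel(C+.038*n,Rd*Ro.from_euler('z',150,degrees=True))"
```

```text
time: 15.45
eef_pos: [0.5572, -0.2018, 0.1412]
tcp_rot: [0.971, -0.098, 0.218, 0.024]
contact_force: [-4.4, -4.9, 1.3]
opening: 0.195
finger_force: 80.0
rel [-0.0004  0.      0.0046] [ 0.0005 -0.0023  0.3324] t 15.45 q [-0.58  0.04  2.11  0.28  0.59  0.99] F [-4.4 -4.9  1.3] open 0.195 ff 80.0
```

```bash
python3 -m handwheel '[[0,0,0,0,0,0.05,-1],[0,0,0,0,0,0.1,-1],[0,0,0,0,0,0.15,-1],[0,0,0,0,0,0.2,-1],[0,0,0,0,0,0.25,-1],[0,0,0,0,0,0.29,-1],[0,0,0,0,0,0.32,-1],[0,0,0,0,0,0.335,-1],[0,0,0,0,0,0.34,-1],[0,0,0,0,0,0.34,-1]]'
python3 -c "
from h import *
rel(C+.038*n,Rd*Ro.from_euler('z',150,degrees=True))
print(monitor.get_state()['wrist_torque'])"
```

```text
time: 16.7
eef_pos: [0.5553, -0.2041, 0.1405]
tcp_rot: [0.787, -0.578, 0.199, -0.088]
contact_force: [-13.5, -15.4, 3.0]
opening: 0.191
finger_force: 80.8
rel [-0.0041 -0.0062  0.0045] [ 0.0009 -0.0028 -0.0066] t 16.7 q [-0.58  0.04  2.11  0.28  0.59  2.05] F [-13.5 -15.4   3. ] open 0.191 ff 80.8
[-2.0537  2.1577 -1.1387]
```

```bash
python3 -m handwheel '[[0,0,0,0,0,-0.005,0.4],[0,0,0,0,0,-0.005,0.4],[0,0,0,0,0,-0.005,0.4],[0,0,0,0,0,-0.005,0.4],[0,0,-0.05,0,0,-0.005,0.4],[0,0,-0.15,0,0,-0.005,0.4],[0,0,-0.28,0,0,-0.005,0.4],[0,0,-0.4,0,0,-0.005,0.4],[0,0,-0.4,0,0,-0.005,0.4]]'
python3 - <<'E'
from h import *
rel(C+.2*n,Rd)
a=eyes.read_camera("wrist"); b=eyes.read_camera("top")[130:255,200:400]
b=cv2.resize(b,(640,400),interpolation=cv2.INTER_CUBIC)
cv2.imwrite("pics/m6.png",cv2.resize(np.vstack([a,b]),(480,600))[:,:,::-1])
E
```

```text
time: 17.82
eef_pos: [0.4914, -0.1869, 0.2901]
tcp_rot: [0.79, -0.571, 0.203, -0.09]
contact_force: [0.2, -0.0, -0.5]
opening: 0.702
finger_force: 0.0
rel [0.0013 0.0066 0.0083] [ 0.0029 -0.0043 -0.8356] t 17.82 q [-0.64 -0.31  2.13  0.23  0.92  2.08] F [ 0.2 -0.  -0.5] open 0.702 ff 0.0
```

View pics/m6.png

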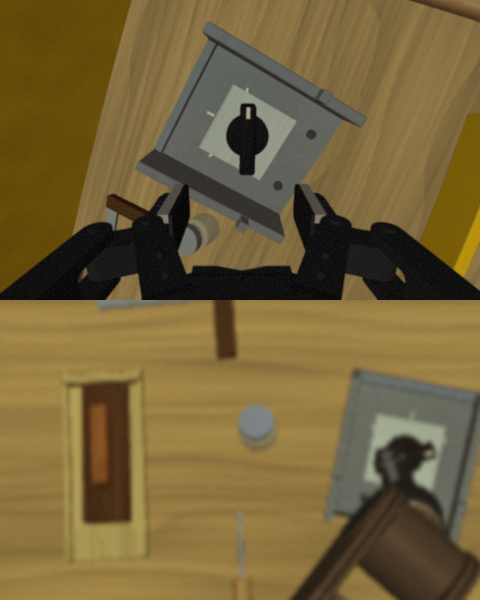

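The nose is on the "on" mark, and the block is home: the gap at the open end is about 50 mm, as expected. Nothing else on the bench looks moved. Handing in.

```bash
python3 -c "
from plant import ctrl
print(ctrl.sign_off())"
```

```text
the job is handed in; nothing more can be done
None
```

I laid the push block flat in the tray and slid it home against the end stop, then turned the switch clockwise to its last detent (on), where it stayed after release. I handed the job in at about 18 s, and the sign-off returned no verdict.

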